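# Set the polishing spindle to step four and start it

### The arm

A 7-joint arm with a two-finger parallel gripper is mounted at the origin on the work surface. World frame = base frame: x ahead of the robot, y to its left, z up, the work surface at z = 0. Lengths are in m, angles in rad, forces in N, time in s.
With the tool pointing down it reaches from about 0.425 to 0.95 m from the base axis. Payload 4.7 kg.
Tool frame: the origin (TCP) lies midway between the tips of the shut fingers; the grasp point (between the pads) lies 19 mm behind it; y points along the fingers, z is the direction in which the jaws open and shut, and the axes are right-handed (so a half turn about y gives the same grasp; the last joint's range is limited). The gripper opens to 85 mm and grips with 20 to 120 N. Pads are 22 mm wide; open, the fingers measure 114 mm over their backs; the gripper's body (76 mm by 85 mm) begins 54 mm behind the grasp point. The pads swing forward as they close: fully open they stand 13 mm farther back than shut.
Start: joints at [-0.029, 0.469, -0.049, 1.532, 0.024, 1.141, -0.082], TCP at [0.675, 0, 0.231] pointing down, gripper open.
Joint ranges: [-2.59, 2.59], [-0.33, 1.99], [-1.39, 1.29], [0.1, 2.45], [-1.04, 4.18], [0.21, 1.99], [-2.66, 2.66]. Speed limits (rad/s): [2.57, 2.57, 3.14, 3.14, 3.14, 3.14, 3.14].

### API

Orientations are given as a unit quaternion [w, x, y, z].
In Python, from plant import ctrl gives the robot as it stands. The module is installed in compiled form; this text tells all that it offers.
- The arm moves only by the tool jog_arm, never from a script. Its argument "moves" is a list that holds one entry, the list of rows, each a list of 4 numbers: the shift along the tool's x, y, z in cm, then the turn about the tool's y in degrees. In form: [[[dx, dy, dz, roll], ...]]. A call has exactly 10 rows; each row is the pose to reach, as a shift and turn from the pose commanded when the call began, along the tool's axes at that moment; what a row does not reach only later rows make up. A row lasts 1/8 s, in which the tool goes at most 62.5 mm and 10.7 degrees, less where a joint would pass 70% of its speed; a pose out of reach is approached as far as the arm can. A call with a gripper value outside its range is refused whole. "grip" is the closure in counts, from 0 (fully open) to 255 (shut), set as the call begins (left out, the last holds). The fingers move at their own pace and stop on an object; "newtons" is the grip in N (left out, the last holds). Time passes only in rows, so rows that repeat a pose let the fingers close, or fill a call up. It gives the time, the measured TCP pose, the force and the opening at its end, in the units of the state.
- ctrl.state(): the state, without advancing time (a new reading comes with each control period).
- ctrl.grab_frame(name): name is "scene" or "side" or "wrist"; returns a dict with "frame" (384x512x3 uint8, red, green, blue), "fx", "fy", "cx", "cy" (pixels), "R" (3x3) and "t" (3): a world point X has camera coordinates R X + t; the wrist camera has in their place "tool_from_camera" (4x4, takes a point from camera to tool coordinates, whose origin is the TCP and whose axes are the tool frame's). Camera axes: x right, y down, z forward; pixel columns grow to the right and rows downward; lengths in m; the calibration is good to about 2 mm. A picture is of the moment at which its call begins: read the wrist's pose just before it. There is no depth.
- ctrl.sign_off(): hands the job in, once; it reports no verdict.
The state is a dict: "time": time; "q": joint angles; "qd": joint speeds; "joint_torque": joint torques, N m; "ee_pos": TCP position; "orientation": TCP orientation; "ft_force": force on the tool from outside, world axes, zero at the start; "wrist_torque": the same for the moment, N m; "gripper_width": opening from 0.0 (shut) to 1.0 (fully open).
Only numpy, scipy, OpenCV 4.12 (cv2) and the standard library are available. Lean on these libraries where they do the work, as an engineer would, in place of code of your own. Each camera call takes 0.05 s, during which the arm holds its last target. There are 200 camera calls.

### The job

The polishing wheel is rated for speed step four and no more. With a fingertip, push the selector lever on the spindle's control box gently clockwise, counting the clicks from wherever it was left to the step marked with four pips and never past it, then press the green start button fully in and take the hand away with the lever still in that step. Leave the red stop button and the things lying on the bench alone: nothing is to be picked up.

Things in the scene. Friction and masses are not known exactly. Their poses are not given: they have to be found in the camera images.
- control_box: Fixed blue desk-type control box, 300 mm wide (y), 210 mm deep (x), sloping grey lid: 68 mm high at the edge towards the robot, 112 mm at the far edge (slope 0.21 rad). Origin: centre of its underside, on the bench; x from the low to the high edge, y to its left, z up; turned up to 0.3 rad either way. A conduit elbow juts 52 mm from its rear face, below 56 mm.
- selector_axis (a point): Where the selector's turning axis meets the lid; fixed. z: the axis, square to the sloping lid, outwards; x: up the slope, away from the robot; y: left. Centre of a flat white scale plate, 82 mm radius, with black marks: open ring = step 0 (off), then 1 to 5 pips. Marks stand at these angles from x towards y: step 0 +75 deg, 1 +45, 2 +15, 3 -15, 4 -45, 5 -75.
- step4_mark (a point): The four black pips that mark step 4, flat on the lid, 74 mm from the selector's axis; the lever must point at them. Axes as for selector_axis.
- selector (a joint): Angle of the black lever in rad: 0 in step 0, growing clockwise (from above) by 0.5236 (30 deg) a click; step 4 is 2.094; end stops 0.05 past steps 0 and 5. Begins in step 0, 1 or 2. A spring detent holds it: it resists up to half-way (15 deg), then snaps into the next step by itself and stays. About 3 to 4 N square to the lever at 48 mm radius takes it over a click.
- lever_tip (a point): Point inside the lever's arm, 48 mm from the axis, 26 mm above the lid; x outwards along the arm, z out of the lid. The arm is one bar 16 mm thick from the 46 mm wide hub to its free end at 58 mm radius, 12 to 40 mm above the lid, white line on top. No arm on the other side. Round it, within 80 mm of the axis, the lid is clear but for a 33 mm radius, 6 mm high disc under the hub.
- start_button_top (a point): Centre of the top face of the round green start button, 36 mm across, in a 48 mm wide steel collar 10 mm high; the top stands 23 mm above the lid, and goes in square to the lid. On the right part of the lid, farther from the robot than the red button. The point's z axis points out of the lid, x up the slope.
- start_button (a joint): How far the green button is pressed in m: 0 out, 0.006 fully in (about 5 N); springs back when let go.
- stop_button_top (a point): Centre of the top of the red mushroom stop button, 40 mm across, on a yellow disc, 33 mm above the lid, 82 mm down the slope (nearer the robot) from the green button. Not to be pressed.
- stop_button (a joint): How far the red button is pressed in m: 0 out, 0.006 fully in.
- felt_wheel: Loose cream felt polishing wheel lying flat beside the box (left or right), 100 mm across, 24 mm thick; origin at the centre of its underside. Bystander.
- paste_can: Loose can of polishing paste with a green label, 68 mm across, 85 mm high, standing on the other side of the box; origin at the centre of its underside. Bystander.
- wheel_brush: Loose hand brush about 180 mm long, lying behind the box; origin at its underside. Bystander.

How it is judged:
By the outcome, as a careful person would: the job done as asked, in the order asked, and still so for the second after the job is handed in, with the robot touching nothing.
It also fails if it takes over 48 s, if anything falls off the work surface, if the arm or the gripper's body presses on something with over 40 N, if the wrist force passes 120 N, or if a joint passes its speed limit or range.

## Working session

There is one attempt and no reset: what is moved stays moved. The work goes in short steps, Python scripts to look and compute and a tool call to move; the robot and the scene stay as the last step left them, time stands still between calls to the robot, and variables do not carry over. Pictures are saved under pics/ and viewed, about 8 in all and at most 12, crops included, and the job is handed in when it is done.

Besides the shell and the picture viewer there is one more tool, called after "Request:" as name([rows], argument=value, ...), one row to a line, values as JSON. jog_arm: Moves the arm, as the interface text tells. Its arguments: {"type":"object","properties":{"moves":{"type":"array","items":{"type":"array","items":{"type":"array","items":{"type":"number"}}}},"grip":{"type":"number"},"newtons":{"type":"number"}},"required":["moves"]}

```bash
mkdir -p pics; cat > h.py <<'E'
import numpy as np, cv2
from plant import ctrl
from scipy.spatial.transform import Rotation as Ro
def tool():
    s=ctrl.state(); q=s['orientation']
    return np.array(s['ee_pos']), Ro.from_quat([q[1],q[2],q[3],q[0]]).as_matrix()
def grab(n):
    p,R=tool(); d=ctrl.grab_frame(n)
    if 'tool_from_camera' in d:
        T=np.array(d['tool_from_camera']); Rw=R@T[:3,:3]; c=p+R@T[:3,3]
        d['R']=Rw.T; d['t']=-Rw.T@c
    cam={k:np.array(d[k]).tolist() for k in('fx','fy','cx','cy','R','t')}
    return d['frame'],cam
def proj(c,X):
    Y=np.atleast_2d(X)@np.array(c['R']).T+np.array(c['t'])
    return np.c_[c['fx']*Y[:,0]/Y[:,2]+c['cx'],c['fy']*Y[:,1]/Y[:,2]+c['cy']]
def ray(c,uv):
    R=np.array(c['R']); o=-R.T@np.array(c['t'])
    return o,R.T@np.array([(uv[0]-c['cx'])/c['fx'],(uv[1]-c['cy'])/c['fy'],1])
E
python3 - <<'E'
from h import *
import json
s=ctrl.state(); print(s['time'],s['ee_pos'],s['orientation'],s['ft_force'])
print(tool()[1].round(3))
C={};F=[]
for n in('scene','side','wrist'):
    f,c=grab(n);C[n]=c;F.append(f); cv2.imwrite(f'pics/{n}0.png',f[:,:,::-1])
    o,_=ray(c,(0,0)); print(n,o.round(3),c['fx'])
json.dump(C,open('c0.json','w'))
E
```

```text
0.0 [6.74408069e-01 4.08469597e-05 2.30244402e-01] [-0.4994986   0.50051961 -0.50047055  0.49951026] [-0.26585083  0.21368476 -0.29101193]
[[ 0.    -0.002  1.   ]
 [-1.    -0.     0.   ]
 [ 0.    -1.    -0.002]]
scene [ 1.124 -0.292  0.664] 377.14545288519895
side [ 0.496 -0.958  0.874] 484.5588508250328
wrist [0.676 0.073 0.373] 309.2481633288499
```

View pics/scene0.png

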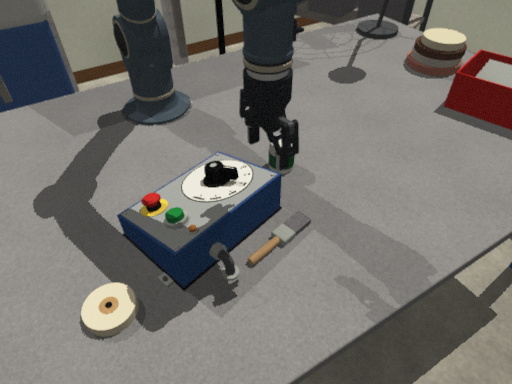

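View pics/wrist0.png

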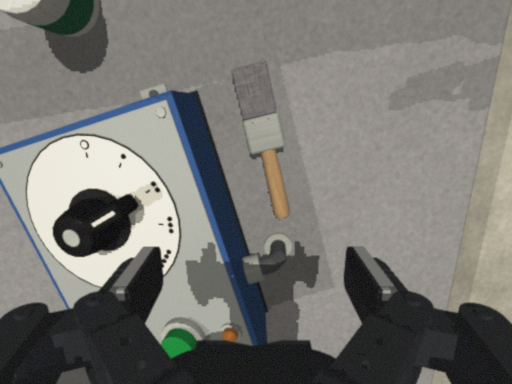

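View pics/side0.png

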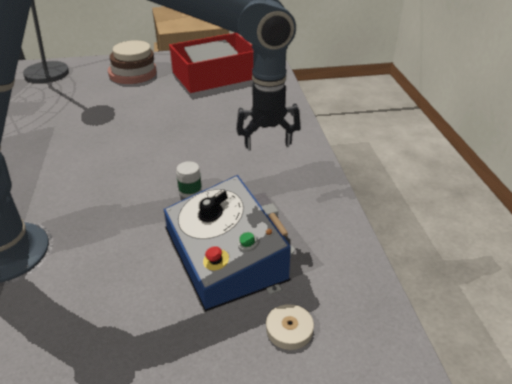

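The scene and side views show the box with the selector on its left part, green/red buttons on its right, can left, felt wheel right and brush behind. In the wrist view the lever's white line (95,222)→(130,203) points at the two-pip mark (155,188); ring is at (85,145), one pip at (123,156). I'll fit the pose and check the step.

```bash
cat > fit.py <<'E'
from h import *
import json
from scipy.optimize import least_squares
C=json.load(open('c0.json'))
s=0.21
Rl=np.array([[np.cos(s),0,-np.sin(s)],[0,1,0],[np.sin(s),0,np.cos(s)]])
def lid(p,a,b,h=0): # a up the slope from lid middle, b left
    cz,sz=np.cos(p[2]),np.sin(p[2]); Rz=np.array([[cz,-sz,0],[sz,cz,0],[0,0,1]])
    return np.array([p[0],p[1],0])+Rz@(np.array([0,0,.09])+Rl@np.array([a,b,h]))
def mark(p,d): return lid(p,p[3]+.074*np.cos(np.radians(d)),p[4]+.074*np.sin(np.radians(d)))
L=.105/np.cos(s)
if __name__=='__main__':
    def blob(n,m):
        k,l,st,ce=cv2.connectedComponentsWithStats(m.astype(np.uint8)); i=1+st[1:,4].argmax(); return ce[i],st[i]
    obs=[]
    for n in('scene','side'):
        f=cv2.imread(f'pics/{n}0.png').astype(int); B,G,R=f[...,0],f[...,1],f[...,2]
        win=np.zeros(B.shape,bool); 
        if n=='scene': win[185:235,130:200]=1
        else: win[225:275,195:265]=1
        g,sg=blob(n,win&(G>1.6*R)&(G>1.4*B)&(G>60)); r,sr=blob(n,win&(R>2*G)&(R>2*B)&(R>80)); print(n,g,sg,r,sr)
        obs+=[(n,'g',g),(n,'r',r)]
    obs+=[('wrist',75,(85,145)),('wrist',45,(123,156)),('wrist',15,(155,188)),('wrist',-15,(170,225)),('wrist',-45,(166,257))]
    obs+=[('wrist',('c',1,1),(172,95)),('scene',('c',-1,1),(220,156)),('scene',('c',1,1),(281,178)),('scene',('c',-1,-1),(126,210)),('side',('c',-1,1),(166,210)),('side',('c',1,1),(238,182)),('side',('c',1,-1),(288,240))]
    def X(p,k):
        if k=='g': return lid(p,p[5],p[6],.021)
        if k=='r': return lid(p,p[5]-.082,p[6],.027)
        if isinstance(k,tuple): return lid(p,k[1]*L,k[2]*.15)
        return mark(p,k)
    fn=lambda p:np.concatenate([(proj(C[n],X(p,k))[0]-uv) for n,k,uv in obs])
    r=least_squares(fn,[.6,0,.2,0,.05,.04,-.1],loss='soft_l1',f_scale=2)
    p=r.x; print(p.round(4)); 
    for o,e in zip(obs,fn(p).reshape(-1,2)): print(o[0],o[1],e.round(1))
    json.dump(p.tolist(),open('p.json','w'))
    for st in range(4):
        d=np.radians(75-30*st); print(st,proj(C['wrist'],[lid(p,p[3]+q*np.cos(d),p[4]+q*np.sin(d),.04) for q in(0,.058)]).round(0).tolist())
    for n,x in dict(axis=lid(p,p[3],p[4]),green=lid(p,p[5],p[6],.023),tip2=lid(p,p[3]+.048*np.cos(.2618),p[4]+.048*np.sin(.2618),.026),m4=mark(p,-45)).items(): print(n,x.round(4))
E
python3 fit.py
```

```text
scene [174.70879121 213.85164835] [166 207  18  16 182] [150.78333333 199.08888889] [142 193  18  13 180]
side [246.70967742 239.07096774] [240 233  14  14 155] [213.24852071 253.33727811] [206 247  15  14 169]
[ 0.5494 -0.0932  0.2684 -0.0094  0.0601  0.0319 -0.0889]
scene g [-1.6 -1. ]
scene r [-0.8 -1.7]
side g [ 0.9 -0.9]
side r [ 0.7 -0.9]
wrist 75 [ 0.5 -0.6]
wrist 45 [0.9 0.6]
wrist 15 [ 0.3 -1. ]
wrist -15 [-0.4 -0.1]
wrist -45 [-1.9  1.3]
wrist ('c', 1, 1) [ 0.6 -1.1]
scene ('c', -1, 1) [-1.6 -5.6]
scene ('c', 1, 1) [ 0.1 -4.6]
scene ('c', -1, -1) [-9.5  3.6]
side ('c', -1, 1) [-2.  -1.5]
side ('c', 1, 1) [ 0.5 -7.6]
side ('c', 1, -1) [2.9 6.9]
0 [[70.0, 238.0], [54.0, 173.0]]
1 [[70.0, 238.0], [88.0, 184.0]]
2 [[70.0, 238.0], [116.0, 211.0]]
3 [[70.0, 238.0], [130.0, 244.0]]
axis [ 0.5247 -0.0377  0.088 ]
green [ 0.5985 -0.1719  0.1192]
tip2 [ 0.5599 -0.0151  0.1231]
m4 [ 0.5879 -0.0746  0.099 ]
```

The marks fit to within 2 px, and the lever direction matches step 2, so it needs two clicks. Next I work out the approach.

```bash
cat > plan.py <<'E'
from fit import *
p=np.array(json.load(open('p.json')))
yaw=np.degrees(p[2])
def fing(ang,lat,r=.043,h=.018):
    """TCP for finger centre at radius r on the left face side, lat from lever centreline; ang=lever angle from x (deg)"""
    a=np.radians(ang); return lid(p,p[3]+r*np.cos(a)-lat*np.sin(a),p[4]+r*np.sin(a)+lat*np.cos(a),h)
def rows(targets):
    t,R=tool(); cur=np.degrees(np.arctan2(R[1,2],R[0,2]))
    print('tcp',t.round(4),'heading',cur.round(1))
    for X,head in targets: print(np.r_[(R.T@(X-t))*100,cur-head].round(2).tolist())
E
python3 - <<'E'
from plan import *
X=fing(15,.031); print(X)
rows([(X+[0,0,.07],15+yaw)])
E
```

```text
[0.54177558 0.00961289 0.11264011]
tcp [ 0.6746 -0.      0.2305] heading -0.0
[-0.96, 4.8, -13.27, -30.38]
```

Request:
jog_arm([
  [[-0.2,0.4,-2.5,-6],[-0.4,1,-5,-12],[-0.6,2,-7.5,-18],[-0.8,3,-10,-24],[-0.9,4,-12,-30],[-0.95,4.8,-13.3,-30],[-0.95,4.8,-13.3,-30],[-0.95,4.8,-13.3,-30],[-0.95,4.8,-13.3,-30],[-0.95,4.8,-13.3,-30]],
], grip=255, newtons=20)

```text
time: 1.4
ee_pos: [0.5426, 0.0096, 0.1835]
orientation: [0.612, -0.612, 0.353, -0.354]
ft_force: [0.3, -0.1, -0.9]
gripper_width: 0.001
```

```bash
python3 - <<'E'
from plan import *
C={}
fs=[]
for n in('wrist','scene','side'):
    f,c=grab(n); C[n]=c; f=f[:,:,::-1].copy()
    def dot(X,col):
        u=proj(c,X)[0]; 
        if abs(u).max()<2000: cv2.circle(f,tuple(int(round(v)) for v in u),1,col,-1)
    cv2.imwrite(f'pics/{n}1raw.png',f)
    for d in(75,45,15,-15,-45,-75): dot(mark(p,d),(0,0,255))
    for k in range(36): dot(lid(p,p[3]+.082*np.cos(k/5.73),p[4]+.082*np.sin(k/5.73)),(255,0,0))
    a=np.radians(15)
    for h in(.012,.04):
      for w in(-.008,.008): dot(lid(p,p[3]+.058*np.cos(a)-w*np.sin(a),p[4]+.058*np.sin(a)+w*np.cos(a),h),(0,255,255))
    for k in range(12): dot(lid(p,p[5]+.018*np.cos(k/1.91),p[6]+.018*np.sin(k/1.91),.023),(255,0,255))
    for i in(-1,1):
        for j in(-1,1): dot(lid(p,i*L,j*.15),(0,165,255))
    dot(tool()[0],(255,255,0))
    fs.append(f)
json.dump(C,open('c1.json','w'))
cv2.imwrite('pics/w1.png',cv2.resize(fs[0],(768,576)))
b=[cv2.resize(fs[1][120:290,100:310],(400,324)),cv2.resize(fs[2][150:310,140:340],(400,320))]
cv2.imwrite('pics/ss1.png',np.hstack([b[0][:320],b[1]]))
print(ctrl.state()['time'])
E
```

```text
1.55
```

View pics/w1.png

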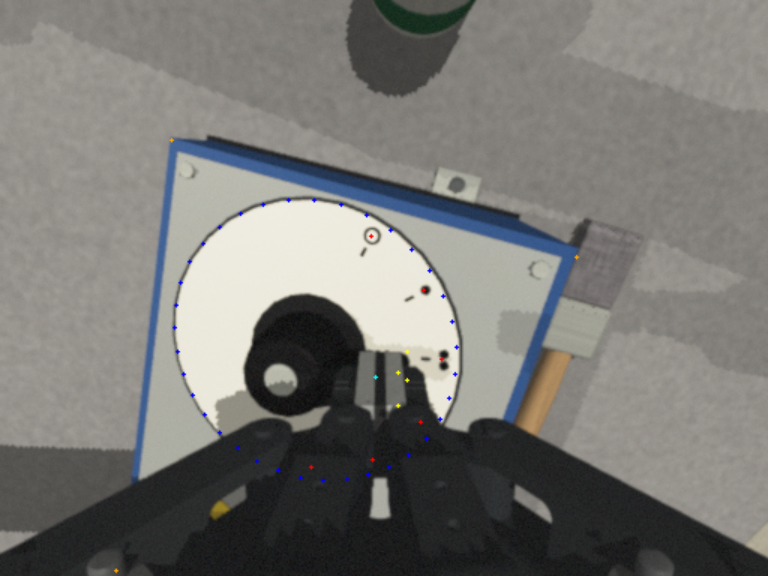

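View pics/ss1.png

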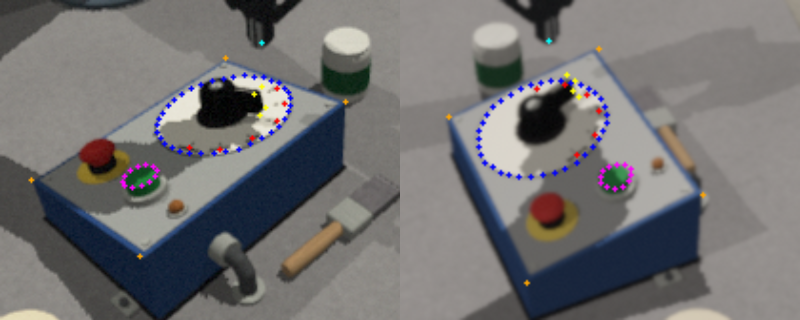

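The overlay agrees: the plate ring, marks, box corners and step-2 lever end all coincide within about 2 mm. The shut fingertip hangs beside the lever, on its left. Descending.

Request:
jog_arm([
  [[0,1,0,0],[0,2,0,0],[0,3,0,0],[0,4,0,0],[0,5,0,0],[0,6,0,0],[0,6.6,0,0],[0,7,0,0],[0,7,0,0],[0,7,0,0]],
])

```text
time: 2.8
ee_pos: [0.5423, 0.0096, 0.1136]
orientation: [0.613, -0.612, 0.353, -0.354]
ft_force: [-0.7, -0.4, -0.2]
gripper_width: 0.001
```

```bash
python3 - <<'E'
from plan import *
# contact lat=.019; finger commanded ahead of lever from +15 down to about -43
T=[(fing(a,.019),a+yaw) for a in (15,12,8,4,0,-4,-8,-12,-15,-18,-22,-26,-30,-34,-37,-40)]
rows(T)
E
```

```text
tcp [0.5423 0.0096 0.1136] heading 30.0
[1.17, 0.03, -0.04, -0.37]
[1.39, 0.0, 0.05, 2.63]
[1.7, -0.04, 0.16, 6.63]
[2.02, -0.07, 0.24, 10.63]
[2.34, -0.1, 0.3, 14.63]
[2.67, -0.13, 0.34, 18.63]
[2.99, -0.15, 0.35, 22.63]
[3.32, -0.16, 0.35, 26.63]
[3.57, -0.17, 0.33, 29.63]
[3.81, -0.18, 0.3, 32.63]
[4.13, -0.18, 0.23, 36.63]
[4.45, -0.18, 0.15, 40.63]
[4.76, -0.18, 0.05, 44.63]
[5.06, -0.17, -0.08, 48.63]
[5.28, -0.16, -0.19, 51.63]
[5.5, -0.14, -0.31, 54.63]
```

Request:
jog_arm([
  [[0.6,0,0,0],[1.0,0,0,0],[1.2,0,0,0],[1.4,0,0.05,2.5],[1.7,-0.05,0.15,6.5],[2.0,-0.05,0.25,10.5],[2.2,-0.1,0.3,13],[2.4,-0.1,0.3,15],[2.6,-0.1,0.3,17.5],[2.7,-0.1,0.35,19]],
])

```text
time: 4.05
ee_pos: [0.5585, -0.0127, 0.1143]
orientation: [-0.545, 0.545, -0.45, 0.451]
ft_force: [-0.1, 0.5, 0.3]
gripper_width: 0.0
```

```bash
cat > look.py <<'E'
from plan import *
import sys
out=[]
for n,(y0,y1,x0,x1) in dict(scene=(120,220,140,300),side=(150,250,150,310)).items():
    f,c=grab(n); f=f[:,:,::-1].copy()
    f=cv2.resize(f,None,fx=4,fy=4,interpolation=cv2.INTER_CUBIC)
    for st in range(6):
        d=np.radians(75-30*st)
        u=proj(c,[lid(p,p[3]+q*np.cos(d),p[4]+q*np.sin(d),.04) for q in(.05,.058)])*4+1.5
        cv2.line(f,*[tuple(map(int,v)) for v in u],(0,255,0) if st!=4 else (0,0,255),1)
    out.append(cv2.resize(f[4*y0:4*y1,4*x0:4*x1],(640,400))[:, :])
cv2.imwrite(f'pics/{sys.argv[1]}.png',cv2.resize(np.hstack(out),(800,250)) if len(sys.argv)<3 else out[int(sys.argv[2])])
s=ctrl.state(); print(s['time'],s['ft_force'])
E
python3 look.py L1; python3 - <<'E'
from plan import *
rows([(fing(a,.019),a+yaw) for a in (-5,-10,-15,-20,-25,-28,-31,-34,-37,-40,-43)])
E
```

```text
4.15 [ 0.30057178 -0.11706906  0.24442477]
tcp [ 0.5586 -0.0124  0.1143] heading 10.9
[0.01, -0.06, 0.04, 0.57]
[0.4, -0.09, 0.18, 5.57]
[0.79, -0.11, 0.29, 10.57]
[1.2, -0.11, 0.36, 15.57]
[1.6, -0.12, 0.4, 20.57]
[1.85, -0.11, 0.41, 23.57]
[2.1, -0.11, 0.41, 26.57]
[2.34, -0.1, 0.39, 29.57]
[2.58, -0.09, 0.36, 32.57]
[2.83, -0.08, 0.32, 35.57]
[3.07, -0.06, 0.26, 38.57]
```

View pics/L1.png

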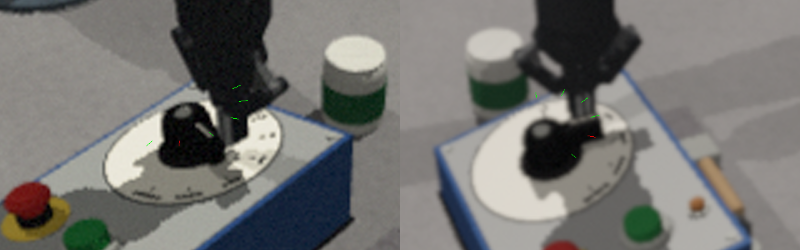

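```bash
python3 - <<'E'
from plan import *
C=json.load(open('c1.json'))
for n,(y0,x0,o) in dict(scene=(120,140,0),side=(150,150,400)).items():
    for st in(2,3,4):
        d=np.radians(75-30*st)
        u=proj(C[n],[lid(p,p[3]+q*np.cos(d),p[4]+q*np.sin(d),.04) for q in(.02,.058)])
        print(n,st,((u-[x0,y0])*2.5+[o,0]).round(0).tolist())
E
```

```text
scene 2 [[202.0, 112.0], [238.0, 118.0]]
scene 3 [[193.0, 118.0], [212.0, 135.0]]
scene 4 [[182.0, 121.0], [178.0, 145.0]]
side 2 [[557.0, 118.0], [587.0, 97.0]]
side 3 [[560.0, 124.0], [598.0, 114.0]]
side 4 [[559.0, 132.0], [594.0, 136.0]]
```

In L1 the white line (195,125)→(212,138) matches the step-3 prediction, the force is about zero, and the finger is just behind the lever. One more click.

Request:
jog_arm([
  [[0.4,-0.1,0.2,5.5],[0.8,-0.1,0.3,10.5],[1.0,-0.1,0.35,13],[1.2,-0.1,0.35,15.5],[1.4,-0.1,0.4,18],[1.6,-0.1,0.4,20.5],[1.85,-0.1,0.4,23.5],[2.1,-0.1,0.4,26.5],[2.3,-0.1,0.4,29],[2.4,-0.1,0.4,30]],
])

```text
time: 5.4
ee_pos: [0.567, -0.0359, 0.1153]
orientation: [-0.41, 0.41, -0.576, 0.576]
ft_force: [-0.9, -0.5, -0.5]
gripper_width: 0.004
```

```bash
python3 look.py L2; python3 - <<'E'
from plan import *
t,R=tool()
d=np.radians(-35); X=fing(-35,.035)
rows([(X,-35+yaw),(X+[0,0,.08],-35+yaw)])
E
```

```text
5.5 [0.43589284 0.83522394 0.39198541]
tcp [ 0.567  -0.0355  0.1153] heading -19.0
[-1.58, -0.19, -0.01, 0.58]
[-1.58, -8.19, -0.0, 0.58]
```

View pics/L2.png

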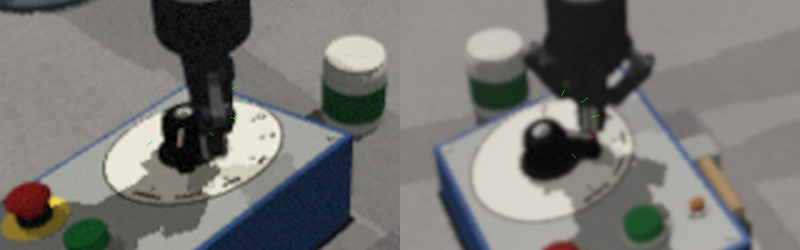

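The lever has moved near the step-4 direction (scene line about x=180, y 128–147) with no clear force on the finger. I'll back off sideways, lift, and check without the hand in the way.

Request:
jog_arm([
  [[-0.8,-0.1,0,0],[-1.6,-0.2,0,0],[-1.6,-2,0,0],[-1.6,-4,0,0],[-1.6,-6,0,0],[-1.6,-8,0,0],[-1.6,-9,-2,0],[-1.6,-9,-4,0],[-1.6,-9,-6,0],[-1.6,-9,-6,0]],
])

```text
time: 6.75
ee_pos: [0.515, 0.0002, 0.2066]
orientation: [-0.411, 0.41, -0.575, 0.576]
ft_force: [-0.4, -0.7, 1.4]
gripper_width: 0.003
```

```bash
cat > lev.py <<'E'
from plan import *
import sys
out=[]
for n,(y0,y1,x0,x1) in dict(scene=(145,220,170,270),side=(180,255,165,265)).items():
    f,c=grab(n); f=f[:,:,::-1]; k=4
    f=cv2.resize(f,None,fx=k,fy=k,interpolation=cv2.INTER_CUBIC)
    for st in(3,4,5):
        d=np.radians(75-30*st)
        u=proj(c,[lid(p,p[3]+q*np.cos(d),p[4]+q*np.sin(d),.04) for q in(.025,.058)])*k+1.5
        cv2.line(f,*[tuple(map(int,v)) for v in u],[(0,255,0),(0,0,255),(255,0,255)][st-3],1)
    out.append(f[k*y0:k*y1,k*x0:k*x1])
cv2.imwrite(f'pics/{sys.argv[1]}.png',np.hstack(out))
s=ctrl.state(); print(s['time'],s['ft_force'])
X=lid(p,p[5],p[6],.023); hd=-30
rows([(X+[0,0,.06],hd),(X+[0,0,.02],hd)])
E
python3 lev.py L3
```

```text
6.85 [-0.19716925 -0.51212307  0.63142862]
tcp [ 5.165e-01 -4.000e-04  2.063e-01] heading -19.0
[13.54, 2.74, 13.34, 11.0]
[13.55, 6.74, 13.33, 11.0]
```

View pics/L3.png

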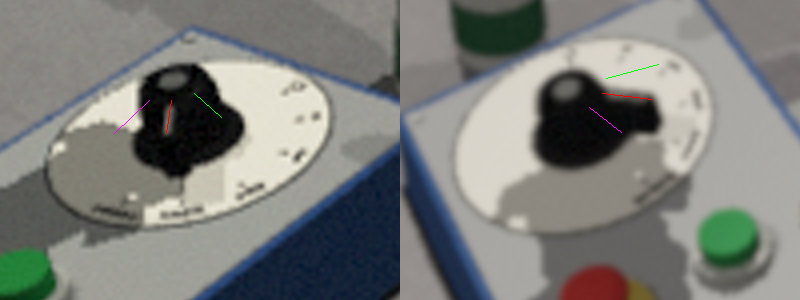

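With the hand clear, the white line lies on the red step-4 prediction in both views. Next, go above the green button.

Request:
jog_arm([
  [[2.5,0,2.5,0],[5,0,5,0],[8,0,8,0],[11,0,10.5,0],[13.9,0,12.9,0],[13.9,2,12.9,0],[13.9,4,12.9,0],[13.9,5.5,12.9,0],[13.9,6.8,12.9,0],[13.9,6.8,12.9,0]],
])

```text
time: 8.1
ee_pos: [0.5919, -0.1735, 0.1363]
orientation: [0.41, -0.411, 0.576, -0.575]
ft_force: [0.4, 0.6, -0.1]
gripper_width: -0.002
```

```bash
python3 - <<'E'
from plan import *
out=[]
for n,(y0,y1,x0,x1) in dict(scene=(165,240,130,230),side=(200,275,190,290)).items():
    f,c=grab(n); f=cv2.resize(f[:,:,::-1],None,fx=4,fy=4,interpolation=cv2.INTER_CUBIC)
    u=proj(c,[tool()[0]])[0]*4+1.5; cv2.circle(f,tuple(map(int,u)),3,(255,255,0),-1)
    out.append(f[4*y0:4*y1,4*x0:4*x1])
cv2.imwrite('pics/g1.png',np.hstack(out))
X=lid(p,p[5]-.006,p[6],.023); rows([(X,-19)]); print(ctrl.state()['ft_force'])
E
```

```text
tcp [ 0.5927 -0.1737  0.1378] heading -19.0
[-0.03, 1.99, 0.0, 0.0]
[-0.90641597 -0.35883614  0.33033737]
```

View pics/g1.png

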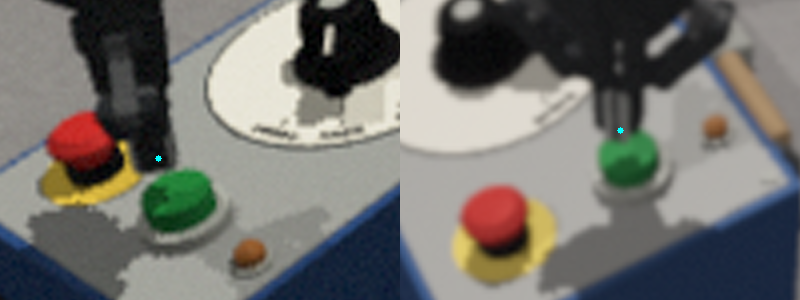

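The finger is over the green button, a little down-slope as intended, and clear of the red one. I'll shift about 4 mm up-slope and press in stages.

Request:
jog_arm([
  [[-0.2,0.4,0.3,0],[-0.2,0.8,0.3,0],[-0.2,1.2,0.3,0],[-0.2,1.5,0.3,0],[-0.2,1.7,0.3,0],[-0.2,1.9,0.3,0],[-0.2,2.1,0.3,0],[-0.2,2.2,0.3,0],[-0.2,2.3,0.3,0],[-0.2,2.3,0.3,0]],
])

```text
time: 9.45
ee_pos: [0.5966, -0.1725, 0.1148]
orientation: [-0.411, 0.41, -0.575, 0.576]
ft_force: [1.2, 2.2, 5.4]
gripper_width: -0.005
```

Request:
jog_arm([
  [[0,0.05,0,0],[0,0.1,0,0],[0,0.15,0,0],[0,0.2,0,0],[0,0.25,0,0],[0,0.3,0,0],[0,0.3,0,0],[0,0.3,0,0],[0,0.3,0,0],[0,0.3,0,0]],
])

```text
time: 10.7
ee_pos: [0.597, -0.1725, 0.1136]
orientation: [-0.412, 0.41, -0.575, 0.576]
ft_force: [-1.0, 2.0, 15.1]
gripper_width: 0.003
```

The force rose to 15 N while the tip barely moved, which means the button is on its stop, about 6–7 mm below expected contact. Taking the hand away.

Request:
jog_arm([
  [[0,-1,0,0],[0,-3,0,0],[0,-6,0,0],[0,-9,0,0],[0,-12,0,0],[2,-14,0,0],[5,-15,0,0],[8,-15,0,0],[8,-15,0,0],[8,-15,0,0]],
])

```text
time: 11.95
ee_pos: [0.5693, -0.2475, 0.2603]
orientation: [0.41, -0.411, 0.576, -0.575]
ft_force: [0.5, 0.4, 0.2]
gripper_width: 0.002
```

```bash
python3 lev.py end
```

```text
12.05 [0.74961552 0.07145997 0.26474516]
tcp [ 0.5699 -0.2468  0.2606] heading -18.9
[-8.01, 8.15, 0.3, 11.12]
[-8.0, 12.15, 0.3, 11.12]
```

View pics/end.png

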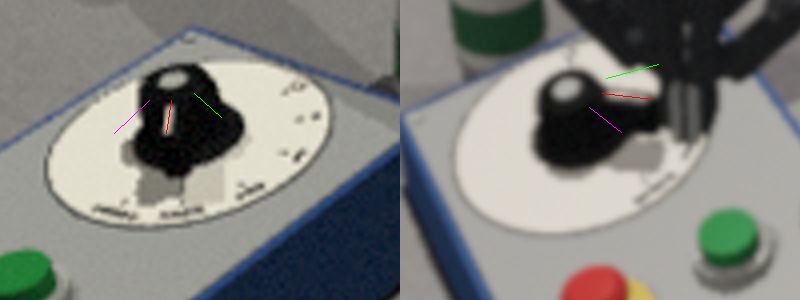

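The lever still lies on the step-4 line, the green button has sprung back, and the hand is about 15 cm above the lid with no force on it.

```bash
python3 -c "
from plant import ctrl; print(ctrl.sign_off())"
```

```text
the job is handed in; nothing more can be done
None
```

The job is done and handed in at about 12 s of the 48 s allowed. The lever started in step 2. I pushed it two separate clicks clockwise with the shut fingertip to step 4, then pressed the green button and took the hand away.

- **Lever:** In the last pictures the white line on the lever lies on the predicted step-4 direction, both after I backed the finger off and after the button press. The finger stopped well short of the point where it could have tipped the lever into step 5.
- **Green button:** The force rose to 15 N while the tip barely moved, against about 5 N needed for fully in. That tells me it reached its stop; I could not read the button's travel directly. It sprang back out when released.
- **Left alone:** The planned paths stayed clear of the red button and the loose things, and nothing was picked up. I did not check the felt wheel or brush again in a final full picture.
- **Disagreement:** A few box-corner pixels I estimated by eye were 5–10 px off the fitted position. The later overlay on the plate, marks and corners matched to about 2 mm. The green button sat about 3 mm up-slope of the fitted position, so I corrected for that before pressing.

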